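# Pump up the plant sprayer

### The job

The plant sprayer on the desk has lost its pressure. Push its pump knob down from above with the fingertips and let it spring back up, stroke after stroke, until the pressure pin on the sprayer's shoulder stands fully out; then take the hand away and leave the knob up. Do not lift, tip or shove the sprayer about, keep off the pin, and leave everything else on the desk where it is.

Things in the scene. Friction and masses are not known exactly. Their poses are not given: they have to be found in the camera images.
- sprayer: Pump-up plant sprayer, loose, about 0.8 kg: white round tank 104 mm across, shoulder 125-168 mm up, black collar (60 mm across) and head to 222 mm, pump knob on top. Origin: centre of its underside; z up along the axis of tank and pump. A spout with brass nozzle points to its -x (76 mm from the axis, 208 mm up), a thumb lever above it (to 227 mm). The pressure pin is on its +x side.
- pump (a joint): Pump knob travel, m: 0 up, 0.030 down at its firm stop. A spring returns it by itself: about 5 N at the top, 13 N at the bottom (a few N more when moved fast). Each downstroke raises the pressure pin in proportion to its length, 3 to 4 mm for a full stroke; the upstroke leaves the pin where it is. Five to seven full strokes are needed; extra ones do no harm, the pin then stays at its end.
- pump_top (a point): Centre of the flat top of the pump knob: black mushroom knob 50 mm across (flat top 44 mm), 18 mm thick, on a 13 mm rod, on the sprayer's axis. 272 mm above the desk when up, 242 mm when down at the stop; this point moves with the knob.
- pressure_pin (a joint): How far the pressure pin is out, in m: 0 in, 0.024 fully out. It starts between 0 and 0.007 and stays where the pumping has put it.
- pin_tip (a point): Tip of the pressure pin: brass pin, 9 mm in diameter, rising straight up out of a black boss (22 mm across, top 168 mm above the desk) on the sprayer's shoulder, 42 mm from the axis on its +x side. The tip is 169.5 mm above the desk when in, 193.5 mm when fully out.
- trigger_bottle_mid (a point): Bystander: amber trigger spray bottle, 72 mm across, 197 mm tall. Point 80 mm above its underside, on its axis.
- planter_mid (a point): Bystander: small houseplant in a round wicker basket 120 mm across and 88 mm tall, leaves up to about 215 mm above the desk. Point 44 mm above its underside, on its axis.
- cup_mid (a point): Bystander: beige cup, 72 mm across, 75 mm tall. Point half-way up.
- feed_mid (a point): Bystander: small grey bottle with a black cap, 48 mm across, 125 mm tall. Point half-way up.
- snips_mid (a point): Bystander: garden snips lying flat, 160 mm long. Point at their pivot.

How it is judged:
On the way, in this order (a step that is already met when the one before it is completed fails the run):
1. a first stroke is made on the pump knob (value of joint pump above 0.01 m), for 0.02 s.
2. the pumping has brought the pressure pin fully out (value of joint pressure_pin above 0.022 m), for 0.1 s.
At the end, for the whole second after the job is handed in: Pressure pin fully out (at least 22 of its 24 mm), pump knob back up (within 3 mm), sprayer at rest, upright (within 3 degrees) on the desk and within 40 mm of where it stood (value of joint pressure_pin above 0.022 m and value of joint pump below 0.003 m and angle between sprayer's own z axis and vertical below 0.05 rad and height (world z) of sprayer below 0.005 m and distance of sprayer from where it was at the start of the episode below 0.04 m and linear speed of sprayer below 0.02 m/s); the robot touches nothing.
It fails at once if the sprayer is lifted off the desk (more than 12 mm) or tipped (more than 11 degrees) (height (world z) of sprayer above 0.012 m or angle between sprayer's own z axis and vertical above 0.2 rad).
It fails at once if the sprayer is shoved more than 50 mm (distance of sprayer from where it was at the start of the episode above 0.05 m).
It fails at once if the pressure pin is touched by the robot (contact force between any of the fingers, the arm and pressure_pin_c0 above 0.5 N).
It fails at once if something other than the fingers presses on the sprayer (contact force between the arm and sprayer above 3 N).
It fails at once if another thing on the desk is moved more than 25 mm (distance of any of trigger_bottle_mid, planter_mid, cup_mid, feed_mid, snips_mid from where it was at the start of the episode above 0.025 m).
It also fails if it takes over 45 s, if anything falls off the work surface, if the arm or the gripper's body presses on something with over 40 N, if the wrist force passes 120 N, or if a joint passes its speed limit or range.

### The arm

A 7-joint arm with a two-finger parallel gripper is mounted at the origin on the work surface. World frame = base frame: x ahead of the robot, y to its left, z up, the work surface at z = 0. Lengths are in m, angles in rad, forces in N, time in s.
With the tool pointing down it reaches from about 0.375 to 0.925 m from the base axis. Payload 3.1 kg.
Tool frame: the origin (TCP) lies between the finger pads; the fingertips stand 19 mm ahead of it and the grasp point (between the pads) is the TCP; z points along the fingers, y is the line along which they close (so a half turn about z gives the same grasp; the last joint's range is limited). The gripper opens to 85 mm and grips with 20 to 120 N. Pads are 22 mm wide; open, the fingers measure 114 mm over their backs; the gripper's body (76 mm by 85 mm) begins 54 mm behind the grasp point. The pads swing forward as they close: fully open they stand 13 mm farther back than shut.
Start: joints at [1.169, 0.383, 0.044, 1.598, -0.018, 1.161, -0.05], TCP at [0.194, -0.62, 0.25] pointing down, gripper open.
Joint ranges: [-2.61, 2.61], [-0.41, 2.15], [-1.48, 1.57], [0, 2.5], [-1.57, 4.71], [0.05, 1.97], [-2.85, 2.85]. Speed limits (rad/s): [2.79, 2.79, 3.14, 3.14, 3.14, 3.14, 3.14].

### API

Orientations are given as a unit quaternion [x, y, z, w].
In Python, from bench import move_ptp, movel, move_j, move_gripper, pause, inverse_kinematics, read_camera, camera_params, MotionError, sign_off, look_for, tip_of, read_time_s, read_qpos, read_joint_vel, read_effort, read_eef_pos, read_tcp_rot, read_ft_force, read_ft_torque, read_finger_gap, read_grasp_force gives the robot as it stands. Calls block until the motion is done:
- move_ptp(position, orientation): joint-space move of the TCP to a pose.
- movel(position, orientation=None, speed=0.15): straight line of the TCP; orientation=None keeps the orientation; speed is the mean speed in m/s.
- move_j(angles): joint-space move.
- move_gripper(opening, effort=None): finger opening in m; effort is the grip in N (None keeps the last); returns when the fingers have stopped.
- pause(seconds).
- inverse_kinematics(position, orientation): joint angles nearest the present ones, or None.
- read_camera(name): name is "scene" or "top" or "wrist"; returns the picture (420x560x3 uint8, red, green, blue); there is no depth.
- camera_params(name): a dict with "K" (3x3 intrinsics, pixels), "dist_coeffs" ([k1, k2, p1, p2, k3] as OpenCV has them; the pictures are not rectified), "camera_from_world" (4x4, takes a point from world to camera coordinates). Camera axes: x right, y down, z forward; pixel columns grow to the right and rows downward; lengths in m; the calibration is good to about 2 mm. A picture is of the moment at which its call begins: read the wrist's pose just before it. camera_params takes no time and is no camera call; for the wrist camera it gives the pose at the moment of the call.
A pose or a line that the arm cannot do raises MotionError and nothing moves.
- sign_off(): hands the job in; it is judged then, once.
Trained networks look in the newest picture that a camera, given by its name, has taken for a name from the list of things; names that differ only in an ending like _2 or _b are one class to them, and where a whole thing is asked for, a point or a joint stands for the part that bears it (a point fixed in the world has none). Each returns a list of dicts, best first, with "confidence" (0 to 1); they miss things now and then, are a little off and sometimes report something else, mostly with a low value. They report only what shows in the picture. A call takes as long as a camera call.
- look_for(camera, name): "at" ([column, row] in pixels, amid what is visible of it).
- tip_of(camera, name): "at" ([column, row] in pixels: a listed point, or the origin of a listed thing).
Readings, each from a call of its own:
- read_time_s(): time.
- read_qpos(): joint angles.
- read_joint_vel(): joint speeds.
- read_effort(): joint torques, N m.
- read_eef_pos(): TCP position.
- read_tcp_rot(): TCP orientation.
- read_ft_force(): force on the tool from outside, world axes, zero at the start.
- read_ft_torque(): the same for the moment, N m.
- read_finger_gap(): finger opening in m.
- read_grasp_force(): force on a finger pad.
Only numpy, scipy, OpenCV 4.12 (cv2) and the standard library are available. Lean on these libraries where they do the work, as an engineer would, in place of code of your own. Each camera call takes 0.05 s, during which the arm holds its last target. There are 200 camera calls.

## Working session

There is one attempt and no reset: what is moved stays moved. The work goes in short steps, each a Python script; the robot and the scene stay as the last script left them, time stands still between calls to the robot, and variables do not carry over. Pictures are saved under pics/ and viewed, at most 10 in all, crops included, and the job is handed in when it is done.

```bash
mkdir -p pics
cat > h.py <<'E'
import numpy as np, cv2
from bench import *
def ray(cam,uv):
    p=camera_params(cam);K=np.array(p["K"]);T=np.array(p["camera_from_world"])
    n=cv2.undistortPoints(np.array([[uv]],float),K,np.array(p["dist_coeffs"],float))[0,0]
    d=T[:3,:3].T@np.array([n[0],n[1],1.]);return -T[:3,:3].T@T[:3,3],d/np.linalg.norm(d)
def tri(rs):
    A=sum(np.eye(3)-np.outer(d,d) for c,d in rs);b=sum((np.eye(3)-np.outer(d,d))@c for c,d in rs)
    return np.linalg.solve(A,b)
def atz(r,z): return r[0]+r[1]*(z-r[0][2])/r[1][2]
E
python3 - <<'E'
from h import *
ims={c:read_camera(c) for c in("scene","top")}
cv2.imwrite("pics/a.png",cv2.resize(np.hstack([ims["scene"],ims["top"]]),(800,300))[:,:,::-1])
cv2.imwrite("pics/s.png",ims["scene"][:,:,::-1])
for n in["pump_top","pin_tip","sprayer","trigger_bottle_mid","planter_mid","cup_mid","feed_mid","snips_mid"]:
    rs=[]
    for c in ims:
        t=tip_of(c,n)
        if t: print(n,c,np.round(t[0]["at"]),round(t[0]["confidence"],2)); rs.append(ray(c,t[0]["at"]))
    if len(rs)==2: print("   ",tri(rs).round(3))
print(read_time_s(),read_tcp_rot(),read_ft_force())
E
```

```text
pump_top scene [335.  65.] 0.92
pump_top top [ 76. 248.] 0.79
    [0.492 0.307 0.266]
pin_tip top [127. 247.] 0.74
sprayer scene [320. 154.] 0.68
sprayer top [127. 249.] 0.59
    [ 0.49   0.3   -0.006]
trigger_bottle_mid scene [213. 365.] 0.64
trigger_bottle_mid top [404. 219.] 0.64
    [ 0.565 -0.303  0.085]
cup_mid scene [278. 181.] 0.64
cup_mid top [191. 268.] 0.89
    [0.449 0.149 0.022]
feed_mid scene [231. 270.] 0.91
feed_mid top [318. 248.] 0.9
    [ 0.496 -0.126  0.07 ]
snips_mid top [192. 269.] 0.73
0.9 [ 9.88482032e-01  1.51338272e-01  2.01866550e-05 -9.96678305e-06] [ 0.74263205  0.10389654 -0.86991248]
```

View pics/a.png

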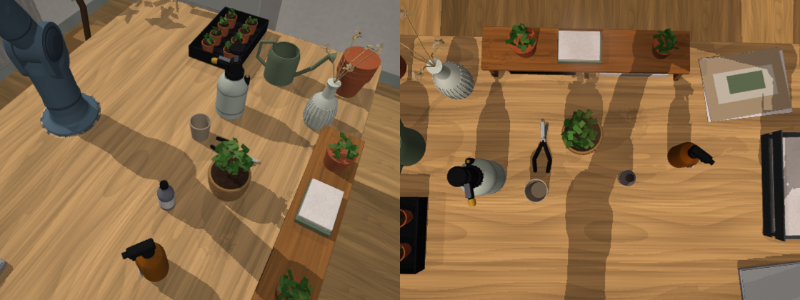

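The scene view shows the sprayer at about (335,65) px in the full picture. In the top view its spout points down (-x), so the pin is on the far side. The triangulated knob height of 0.266 m agrees with the stated 0.272 m. I'll go above it at a safe height and look.

Run:
```python
from h import *
q0=np.array(read_tcp_rot()); p=read_eef_pos()
movel([p[0],p[1],0.42],speed=0.3)
move_gripper(0.0)
from scipy.spatial.transform import Rotation as R
best=None
for a in np.arange(-np.pi,np.pi,np.pi/4):
    q=(R.from_euler('z',a)*R.from_quat([1,0,0,0])).as_quat()
    j=inverse_kinematics([0.47,0.30,0.42],q)
    if j is not None and (best is None or abs(j[6])<best[0]): best=(abs(j[6]),a,q,j)
print(best)
move_ptp([0.47,0.30,0.42],best[2])
w=read_camera("wrist"); cv2.imwrite("pics/w1.png",w[:,:,::-1])
r1=None
for n in["pump_top","pin_tip"]:
    t=tip_of("wrist",n); print(n,t[:2])
    if t and n=="pump_top": r1=ray("wrist",t[0]["at"]); print(atz(r1,.272))
movel([0.50,0.33,0.40],speed=0.3)
read_camera("wrist"); t=tip_of("wrist","pump_top"); print(t[:1])
if t:
    r2=ray("wrist",t[0]["at"]); print(atz(r2,.272)); 
    if r1: print(tri([r1,r2]))
print(read_time_s(),read_eef_pos(),read_finger_gap(),read_ft_force())
```

```text
(np.float64(0.03449843591508726), np.float64(2.356194490192345), array([0.38268343, 0.92387953, 0.        , 0.        ]), array([ 0.08451214,  0.1856779 , -0.82873559,  1.55664084,  0.13734902,
        1.45972945,  0.03449844]))
pump_top [{'at': [298.5, 218.4], 'confidence': 0.76}]
[0.49013372 0.29886562 0.272     ]
pin_tip [{'at': [326.8, 205.3], 'confidence': 0.54}]
[{'at': [249.3, 228.0], 'confidence': 0.75}]
[0.49137789 0.29956271 0.272     ]
[0.4926235  0.29699412 0.26406127]
6.2917 [0.49981023 0.32997727 0.40022064] 5.066974163491623e-06 [-0.22810693  0.28377843  0.48679094]
```

View pics/w1.png

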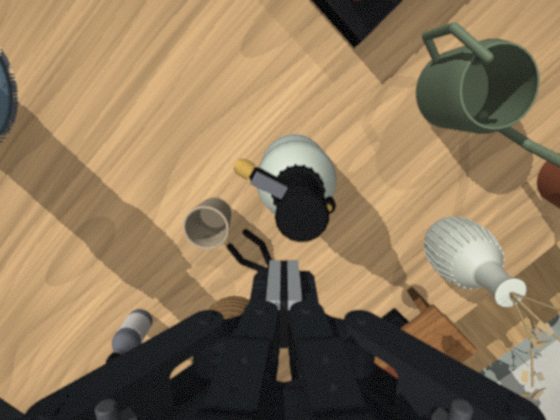

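The wrist view shows the knob centred at about (302,216), matching the network, and the pin at (331,205) clear of the approach. That puts the knob at (0.491, 0.300). First stroke now, in stages with force checks.

Run:
```python
from h import *
x,y=.491,.2995
movel([x,y,.30],speed=.2)
print(read_ft_force())
for z in(.29,.28,.27,.265,.262,.260):
    movel([x,y,z],speed=.08); f=read_ft_force(); print(z,np.round(read_eef_pos(),4),np.round(f,1))
    if f[2]>25: break
movel([x,y,.295],speed=.15)
print(read_time_s(),read_ft_force())
```

```text
[0.32142904 0.18419623 0.52853214]
0.29 [0.4916 0.3006 0.2911] [-0.3 -0.2  0.2]
0.28 [0.4916 0.3006 0.2819] [-0.9 -1.2  6.8]
0.27 [0.4917 0.3007 0.2726] [-1.6 -0.9  9.8]
0.265 [0.4918 0.3008 0.2681] [-2.9 -2.4 10.8]
0.262 [0.4919 0.3008 0.2654] [-2.1 -2.2 12.7]
0.26 [0.4919 0.3009 0.2636] [-2.8 -0.7 12.1]
8.925 [-0.09314881 -0.87849808 -0.81101578]
```

Run:
```python
from h import *
x,y=.4903,.299
for i in range(7):
    movel([x,y,.257],speed=.1); f=read_ft_force(); z=read_eef_pos()[2]
    movel([x,y,.297],speed=.12); pause(.1); print(round(z,4),np.round(f,1),np.round(read_ft_force(),1))
movel([x,y,.40],speed=.2); move_ptp([.40,.20,.42],read_tcp_rot())
for c in("wrist","scene","top"):
    im=read_camera(c); cv2.imwrite(f"pics/{c}2.png",im[:,:,::-1])
    for n in("pump_top","pin_tip"):
        t=tip_of(c,n)
        if t: print(c,n,t[0],atz(ray(c,t[0]["at"]),.272 if n=="pump_top" else .1935).round(4))
s=cv2.imread("pics/scene2.png")[30:180,270:400]; w=cv2.imread("pics/wrist2.png")
cv2.imwrite("pics/c2.png",np.hstack([cv2.resize(s,(346,400),interpolation=3),cv2.resize(w,(454,400))]))
print(read_time_s())
```

```text
0.261 [-2.8 -3.1 19.2] [0.5 0.  0.3]
0.2611 [-2.9 -3.2 17.4] [ 0.1 -0.5 -0. ]
0.2611 [-2.9 -2.6 17.4] [ 0.   0.3 -0.3]
0.2611 [-2.6 -2.7 18. ] [-0.8 -0.4 -0.5]
0.2611 [-3.1 -2.9 18.6] [ 0.4  0.4 -0.8]
0.2611 [-2.8 -2.7 16.1] [-0.3  0.1  0.1]
0.2611 [-2.7 -1.8 17.4] [ 0.9  0.3 -0.9]
wrist pump_top {'at': [440.5, 194.9], 'confidence': 0.89} [0.4901 0.3018 0.272 ]
scene pump_top {'at': [333.9, 64.3], 'confidence': 0.87} [0.4954 0.3011 0.272 ]
scene pin_tip {'at': [346.8, 95.4], 'confidence': 0.37} [0.53   0.3161 0.1935]
top pump_top {'at': [78.0, 249.2], 'confidence': 0.82} [0.4882 0.3002 0.272 ]
top pin_tip {'at': [89.9, 222.2], 'confidence': 0.56} [0.538  0.3109 0.1935]
18.5583
```

View pics/c2.png

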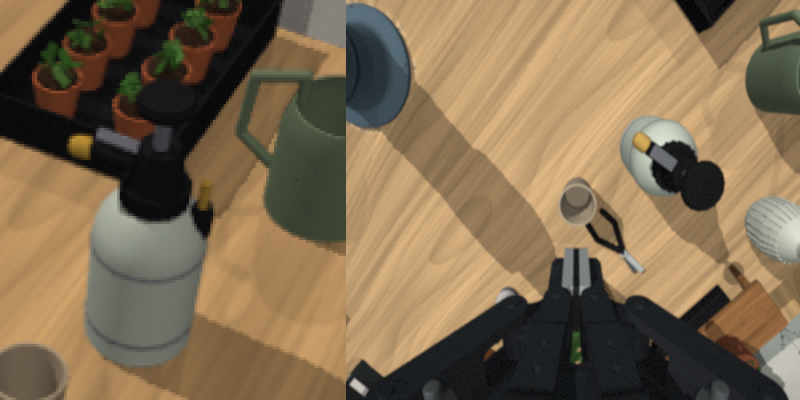

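The knob is up. The brass pin stands tall on the shoulder, from about (205,182) to its boss at (203,208) in the left crop. That is roughly 24 mm at the tank's scale, after 7 full strokes plus one nearly full one. The sprayer is upright and has not visibly moved.

```bash
python3 -c "
from bench import *
print(sign_off())"
```

```text
the job is handed in; nothing more can be done
None
```

The sprayer is pumped up and the job is handed in: the last pictures show the pressure pin about fully out (roughly 24 mm) and the knob back up, with the sprayer upright in place and the hand clear; no verdict came back.

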